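Serve one coin cell from the dispenser onto the battery tester

ROBOT

A 7-joint arm with a two-finger parallel gripper is mounted at the origin on the work surface. World frame = base frame: x ahead of the robot, y to its left, z up, the work surface at z = 0. Lengths are in m, angles in rad, forces in N, time in s.
With the tool pointing down it reaches from about 0.375 to 0.925 m from the base axis. Payload 3.1 kg.
Tool frame: the origin (TCP) lies at the very end of the fingers, on their centre line; the grasp point (between the pads) lies 19 mm behind it (bot.grasp_offset is the distance from the TCP to the grasp point, in m); z points along the fingers, y is the line along which they close (so a half turn about z gives the same grasp; the last joint's range is limited). The gripper opens to 85 mm and grips with 20 to 120 N. Pads are 22 mm wide; open, the fingers measure 114 mm over their backs; the gripper's body (76 mm by 85 mm) begins 54 mm behind the grasp point. The pads swing forward as they close: fully open they stand 13 mm farther back than shut.
Start: joints at [-1.305, 0.383, 0.044, 1.598, -0.018, 1.161, -0.05], TCP at [0.231, 0.607, 0.207] pointing down, gripper open.
Joint ranges: [-2.61, 2.61], [-0.41, 2.15], [-1.48, 1.57], [0, 2.5], [-1.57, 4.71], [0.05, 1.97], [-2.85, 2.85]. Speed limits (rad/s): [2.79, 2.79, 3.14, 3.14, 3.14, 3.14, 3.14].

INTERFACE

Orientations are given as a rotation vector (axis times angle).
In Python, from rig import telemetry, viewer, bot gives the robot as it stands.
- The arm moves only by the shell command python3 -m creep 'ROWS' [FORCE]. ROWS is JSON, a list that holds one entry, the list of rows, each a list of 7 numbers: the shift along the tool's x, y, z in mm, then the turn, a rotation vector about the tool's x, y, z in degrees, then the finger opening in mm, from 0 to 85.4. A call has 1 to 8 rows; each row is the pose to reach, as a shift and turn from the pose commanded when the call began, along the tool's axes at that moment; what a row does not reach only later rows make up. A row lasts 1/12 s, in which the tool goes at most 41.7 mm and 7.16 degrees, less where a joint would pass 70% of its speed; a pose out of reach is approached as far as the arm can. A call with a gripper value outside its range is refused whole. The fingers move at their own pace and stop on an object; FORCE is the grip in N (left out, the last holds). Time passes only in rows, so rows that repeat a pose let the fingers close. It gives the time, the measured TCP pose, the force, the opening and the grip force at its end, in the units of the state.
- telemetry.get_obs(): the state, without advancing time (a new reading comes with each control period).
- viewer.snapshot(name): name is "scene" or "top" or "wrist"; returns the picture (420x560x3 uint8, red, green, blue); there is no depth.
- viewer.calibration(name): a dict with "fov_y" (degrees; the focal length in pixels is half the picture's height over the tangent of half this angle, whatever the lens; pixels are square), "cx", "cy" (the principal point, pixels), "dist_coeffs" ([k1, k2, p1, p2, k3] as OpenCV has them; the pictures are not rectified), "extrinsics" (4x4, takes a point from camera to world coordinates); the wrist camera has in their place "mount" (4x4, takes a point from camera to tool coordinates, whose origin is the TCP and whose axes are the flange's). Camera axes: x right, y up, looking along -z (the intrinsics and any distortion apply to the point x, -y, -z); pixel columns grow to the right and rows downward; lengths in m; the calibration is good to about 2 mm. A picture is of the moment at which its call begins: read the wrist's pose just before it. calibration takes no time and is no camera call.
- bot.close_job(): hands the job in; it is judged then, once.
Trained networks look in the newest picture that a camera, given by its name, has taken for a name from the list of things; names that differ only in an ending like _2 or _b are one class to them, and where a whole thing is asked for, a point or a joint stands for the part that bears it (a point fixed in the world has none). Each returns a list of dicts, best first, with "conf" (0 to 1); they miss things now and then, are a little off and sometimes report something else, mostly with a low value. They report only what shows in the picture. A call takes as long as a camera call. They do not tell look-alikes from the thing itself.
- viewer.boxes_of(camera, thing): "box" ([left, top, right, bottom] in pixels, round what is visible of it).
The state is a dict: "t": time; "qpos": joint angles; "joint_vel": joint speeds; "joint_torque": joint torques, N m; "eef_pos": TCP position; "eef_rot": TCP orientation; "force": force on the tool from outside, world axes, zero at the start; "ft_torque": the same for the moment, N m; "width": finger opening in m; "grip_force": force on a finger pad.
Only numpy, scipy, OpenCV 4.12 (cv2) and the standard library are available. Lean on these libraries where they do the work, as an engineer would, in place of code of your own. Each camera call takes 0.05 s, during which the arm holds its last target. There are 200 camera calls.

TASK

Press the black plunger of the coin-cell dispenser all the way down once and let it come back up, so that a single cell slides out onto the bench. Then, without picking the cell up, push it sideways along the bench until it lies flat and wholly on the round brass contact pad of the battery tester, and leave it there. The other cells must stay in the magazine, and the jar, loupe, clock and screwdriver must stay where they are.

Things in the scene. Friction and masses are not known exactly. Their poses are not given: they have to be found in the camera images.
- dispenser: Fixed coin-cell dispenser. Origin on the bench under the magazine's axis; x = direction in which cells come out. Magazine: clear square tube, 33 mm by 33 mm outside, centred on the origin, grey lid 45 mm above the bench, slot for one cell at the foot of its +x face. Behind it a grey housing, 40 mm wide, 32 mm high, from x = -17 to -79 mm, with the plunger at x = -47 mm.
- exit (a point): Point on the bench 41 mm from the dispenser's origin along its +x: about where the centre of the ejected cell lies, flat on the bench, after a full press.
- plunger (a joint): Vertical spring plunger of the dispenser: 0 = up, 0.021 m = fully down (end stop), moves straight down. Spring: about 2 N to start, 6 N at the bottom; it springs back up when released. It drives a blade at 2.1 mm per mm pressed; a full press pushes out the lowest cell, a second one would push out another.
- plunger_top (a point): Centre of the flat top of the plunger's round black cap, 30 mm in diameter, 60 mm above the bench when up; moves with the plunger.
- cell0: Lowest cell of the stack, the one that comes out: loose steel coin cell, 24.5 mm in diameter, 7.7 mm thick, about 11 g. Origin at the centre of its underside, z = its axis, up. At the start it lies on the bench in the magazine.
- cell1: Second cell of the stack, same size, origin at the centre of its underside. Must stay in the magazine (it drops to the bench there when the blade goes back).
- cell2: Third cell of the stack, as cell1.
- cell3: Top cell of the stack, as cell1.
- tester: Fixed battery tester. Origin at the centre of its round brass contact pad, 46 mm in diameter, flush with the bench (no step all round). Its black head, 45 mm (x) by 70 mm (y) by 32 mm high, stands on its +x side, its near face 43 mm from the pad's centre; the other three sides are open. To the left or right of where the cell comes out.
- dish: Fixed white square dish of dead cells, 62 mm by 62 mm, 12 mm high, origin at the centre of its underside; on the other side of the cell's place than the tester. Not used.
- jar: Bystander: small glass jar, 40 mm in diameter, 45 mm high, loose; origin at the centre of its underside.
- loupe: Bystander: black watchmaker's loupe standing upright, 34 mm in diameter, 36 mm high, loose; origin at the centre of its underside.
- clock: Bystander: copper-coloured round alarm clock, 97 mm high, 90 mm wide, 40 mm deep, loose; origin at the centre of its underside.
- screwdriver: Bystander: screwdriver lying on the bench, 150 mm long along its x axis, loose.
There are look-alikes about, which are no part of the job. Leave any green or purple look-alike of the dispenser alone.

How it is judged:
By the outcome, as a careful person would: the job done as asked, in the order asked, and still so for the second after the job is handed in, with the robot touching nothing.
It also fails if it takes over 53 s, if anything falls off the work surface, if the arm or the gripper's body presses on something with over 40 N, if the wrist force passes 120 N, or if a joint passes its speed limit or range.

## Working session

There is one attempt and no reset: what is moved stays moved. The work goes in short steps, Python scripts to look and compute and a shell command to move; the robot and the scene stay as the last step left them, time stands still between calls to the robot, and variables do not carry over. Pictures are saved under pics/ and viewed, at most 10 in all, crops included, and the job is handed in when it is done.

```bash
mkdir -p pics; ls; cat > h.py <<'E'
import numpy as np,cv2
from rig import telemetry,viewer,bot
from scipy.spatial.transform import Rotation as R
def cam(n,obs=None):
    c=viewer.calibration(n); f=210/np.tan(np.radians(c['fov_y'])/2)
    K=np.array([[f,0,c['cx']],[0,f,c['cy']],[0,0,1.]]);d=np.array(c['dist_coeffs'],float)
    if 'extrinsics' in c: T=np.array(c['extrinsics'])
    else:
        o=obs or telemetry.get_obs(); W=np.eye(4);W[:3,:3]=R.from_rotvec(o['eef_rot']).as_matrix();W[:3,3]=o['eef_pos'];T=W@np.array(c['mount'])
    return K,d,T
def toworld(C,uv,z):
    K,d,T=C; p=cv2.undistortPoints(np.array(uv,float).reshape(-1,1,2),K,d).reshape(-1,2)
    r=np.c_[p[:,0],-p[:,1],-np.ones(len(p))]@T[:3,:3].T; o=T[:3,3]
    return o+r*((z-o[2])/r[:,2])[:,None]
def topix(C,P):
    K,d,T=C; q=(np.atleast_2d(P)-T[:3,3])@T[:3,:3]; q=q*[1,-1,-1]
    return cv2.projectPoints(q,np.zeros(3),np.zeros(3),K,d)[0].reshape(-1,2)
def snap(n,name=None):
    o=telemetry.get_obs();im=viewer.snapshot(n)
    if name: cv2.imwrite(f'pics/{name}.png',im[:,:,::-1])
    return im,cam(n,o)
E
python3 - <<'E'
from h import *
o=telemetry.get_obs();print(o['t'],o['eef_pos'],R.from_rotvec(o['eef_rot']).as_matrix().round(3),o['width'])
ims=[snap('scene','s0'),snap('top','t0')]
for n in['scene','top']:
  C=cam(n);print(n,C[2][:3,3])
  for t in['dispenser','plunger','plunger_top','cell0','tester','dish','jar','loupe','clock','screwdriver']:
    for b in viewer.boxes_of(n,t)[:3]:
      x=b['box'];print(n,t,round(b['conf'],2),np.round(x),toworld(C,[(x[0]+x[2])/2,(x[1]+x[3])/2],0).round(3)[0])
E
```

```text
pics
0.0 [0.23092998 0.60649099 0.20545038] [[-0.935  0.356 -0.001]
 [ 0.356  0.935 -0.003]
 [-0.    -0.003 -1.   ]] 0.08514961245998219
scene [ 1.42772802 -0.1282285   0.66883105]
scene dispenser 0.86 [366. 198. 398. 240.] [0.492 0.257 0.   ]
scene dispenser 0.8 [276. 199. 301. 234.] [0.451 0.053 0.   ]
scene dispenser 0.76 [210. 181. 244. 218.] [ 0.361 -0.08   0.   ]
scene plunger 0.69 [285. 198. 296. 213.] [0.408 0.065 0.   ]
scene plunger 0.68 [226. 179. 241. 191.] [ 0.298 -0.06   0.   ]
scene plunger 0.55 [376. 195. 391. 214.] [0.433 0.28  0.   ]
scene plunger_top 0.43 [282. 198. 296. 210.] [0.401 0.061 0.   ]
scene cell0 0.23 [159. 186. 176. 206.] [ 0.327 -0.218  0.   ]
scene tester 0.85 [214. 236. 260. 275.] [ 0.577 -0.075  0.   ]
scene dish 0.94 [322. 237. 353. 260.] [0.582 0.132 0.   ]
scene dish 0.32 [161. 187. 177. 207.] [ 0.331 -0.215  0.   ]
scene jar 0.52 [347. 171. 364. 197.] [0.333 0.241 0.   ]
scene loupe 0.8 [161. 188. 178. 207.] [ 0.334 -0.214  0.   ]
scene clock 0.77 [436. 217. 481. 271.] [0.602 0.39  0.   ]
scene screwdriver 0.94 [ 99. 250. 112. 306.] [ 0.613 -0.
[... 213 characters left out ...]
199. 275. 239.] [0.485 0.049 0.   ]
top plunger 0.64 [304. 250. 316. 258.] [ 0.382 -0.073  0.   ]
top plunger 0.42 [259. 218. 274. 230.] [0.471 0.051 0.   ]
top plunger_top 0.61 [189. 206. 202. 216.] [0.513 0.262 0.   ]
top plunger_top 0.55 [263. 221. 270. 229.] [0.468 0.053 0.   ]
top plunger_top 0.47 [304. 247. 312. 260.] [ 0.383 -0.065  0.   ]
top cell0 0.24 [261. 216. 274. 228.] [0.476 0.049 0.   ]
top tester 0.98 [294. 165. 327. 212.] [ 0.571 -0.078  0.   ]
top dish 0.96 [227. 176. 248. 201.] [0.577 0.135 0.   ]
top jar 0.68 [200. 257. 212. 271.] [0.358 0.231 0.   ]
top clock 0.86 [142. 152. 181. 171.] [0.665 0.362 0.   ]
top screwdriver 0.82 [394. 148. 403. 195.] [ 0.617 -0.34   0.   ]
```

View pics/t0.png

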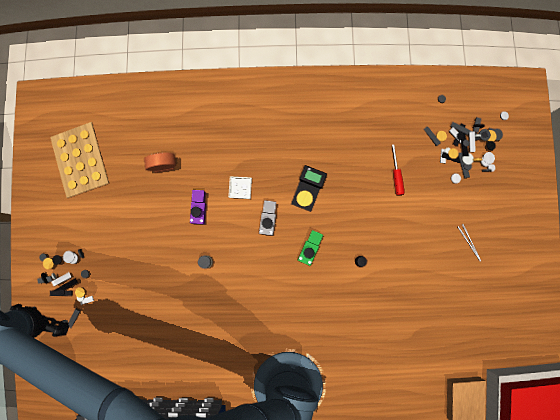

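View pics/s0.png

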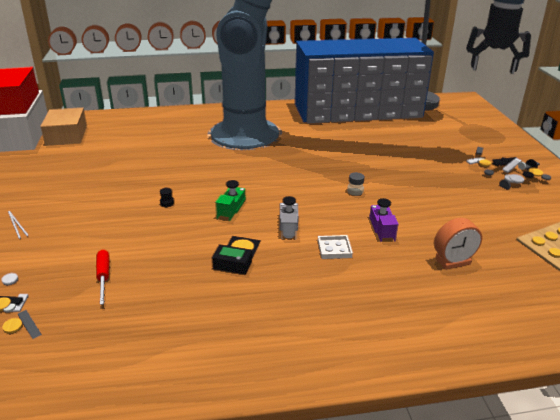

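Top view: the grey dispenser is at (268,217) with its plunger on the near side. The tester pad is at (305,199), the dish at (240,188), and the green and purple look-alikes sit on either side. Next I move the wrist camera over the grey one.

```bash
python3 -m creep '[[[-218,-222,-40,0,0,35,0],[-218,-222,-40,0,0,35,0],[-218,-222,-40,0,0,35,0],[-218,-222,-40,0,0,35,0],[-218,-222,-40,0,0,35,0],[-218,-222,-40,0,0,35,0],[-218,-222,-40,0,0,35,0],[-218,-222,-40,0,0,35,0]]]'
python3 - <<'E'
from h import *
o=telemetry.get_obs();M=R.from_rotvec(o['eef_rot']).as_matrix();print(o['eef_pos'],M.round(3));print(M.T@(np.array([.47,.03,.25])-o['eef_pos'])*1000)
print(viewer.calibration('wrist'))
E
```

```text
t: 1.77
eef_pos: [0.3588, 0.3171, 0.2477]
eef_rot: [1.479, 2.77, 0.0]
force: [-0.9, -0.9, -0.8]
width: 0.0002
grip_force: 0.0
[0.35882231 0.31709838 0.2477314 ] [[-0.556  0.831  0.001]
 [ 0.831  0.556 -0.   ]
 [-0.001  0.001 -1.   ]]
[-300.43904728  -67.25692684   -1.99664077]
{'fov_y': 62.8727730621417, 'cx': 280.1476606824344, 'cy': 206.29678595095095, 'dist_coeffs': array([-0.03015828,  0.        ,  0.        ,  0.        ,  0.        ]), 'mount': array([[-9.68154609e-04,  9.57990893e-01,  2.86796985e-01,
         7.31650269e-02],
       [ 9.99999494e-01,  1.00613203e-03,  1.49541317e-05,
         1.03227193e-04],
       [-2.74229710e-04,  2.86796855e-01, -9.57991383e-01,
        -1.66618565e-01],
       [ 0.00000000e+00,  0.00000000e+00,  0.00000000e+00,
         1.00000000e+00]])}
```

```bash
python3 -m creep '[[[-330,-40,0,0,0,34,0],[-330,-40,0,0,0,34,0],[-330,-40,0,0,0,34,0],[-330,-40,0,0,0,34,0],[-330,-40,0,0,0,34,0],[-330,-40,0,0,0,34,0],[-330,-40,0,0,0,34,0],[-330,-40,0,0,0,34,0]]]'
cat > m.py <<'E'
from h import *
import sys
im,C=snap('wrist',sys.argv[1])
o=telemetry.get_obs();print(o['t'],o['eef_pos'],R.from_rotvec(o['eef_rot']).as_matrix().round(3),o['force'])
for t,z in[('dispenser',0.02),('plunger',0.05),('plunger_top',0.06),('cell0',0.004),('tester',0),('dish',0)]:
    for b in viewer.boxes_of('wrist',t)[:3]:
      x=b['box'];print(t,round(b['conf'],2),np.round(x),toworld(C,[(x[0]+x[2])/2,(x[1]+x[3])/2],z).round(4)[0])
E
python3 m.py w0
```

```text
t: 2.43
eef_pos: [0.5089, 0.0248, 0.2475]
eef_rot: [2.218, 2.224, 0.003]
force: [0.3, 0.0, 0.1]
width: -0.0
grip_force: 0.0
2.4833 [0.51239512 0.01441951 0.24823623] [[ 0.01   1.     0.006]
 [ 1.    -0.01  -0.006]
 [-0.006  0.006 -1.   ]] [ 2.34001302 -6.41278341  2.13204021]
dispenser 0.97 [150. 214. 234. 278.] [ 0.3999 -0.0712  0.02  ]
dispenser 0.58 [217. 126. 306. 177.] [0.4881 0.0454 0.02  ]
plunger 0.63 [159. 240. 190. 269.] [ 0.3871 -0.0691  0.05  ]
plunger_top 0.8 [157. 242. 183. 268.] [ 0.3853 -0.0654  0.06  ]
plunger_top 0.73 [228. 140. 259. 164.] [0.4714 0.0507 0.06  ]
plunger_top 0.17 [274. 203. 386. 289.] [ 0.5648 -0.0537  0.06  ]
tester 0.98 [275. 203. 383. 284.] [ 0.5736 -0.0757  0.    ]
dish 0.85 [313.  45. 376. 108.] [0.5822 0.1284 0.    ]
```

View pics/w0.png

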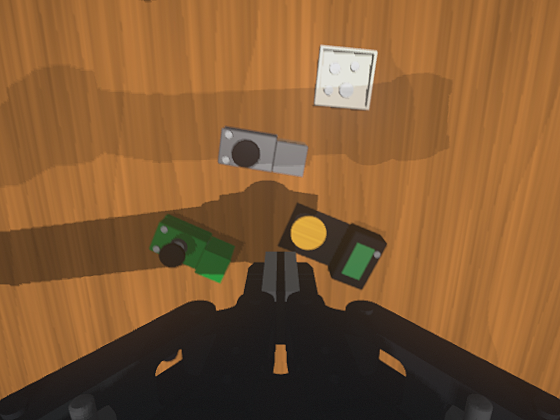

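The wrist view shows the grey dispenser with its cap at (245,153) and its lid at (290,157). The cells' way out is to the right. The tester pad is at (309,233). The arm was still settling, so I'll measure again now and overlay a model.

```bash
cat > d.py <<'E'
from h import *
from scipy.optimize import minimize
im,C=snap('wrist','w1'); o=telemetry.get_obs(); print(o['t'],o['eef_pos'],np.linalg.norm(o['joint_vel']))
h=cv2.cvtColor(im,cv2.COLOR_RGB2HSV).astype(int)
pad=((abs(h[...,0]-23)<6)&(h[...,1]>150)&(h[...,2]>190)).astype(np.uint8)
n,l,s,c=cv2.connectedComponentsWithStats(pad);i=max(range(1,n),key=lambda k:s[k,4]*(160<c[k,1]<290)*(240<c[k,0]<380))
P=toworld(C,c[i],0)[0];print('pad',s[i],P,'dia',[np.linalg.norm(np.diff(toworld(C,[[s[i,0],c[i,1]],[s[i,0]+s[i,2],c[i,1]]],0),axis=0))])
g=h[...,1]<70; g[:,:150]=0;g[:110]=0;g[190:]=0;g[:,312:]=0
cap=(h[...,2]<60).astype(np.uint8);cap[:,:215]=0;cap[:,275:]=0;cap[:120]=0;cap[180:]=0
n,l,s,c=cv2.connectedComponentsWithStats(cap);j=1+np.argmax(s[1:,4]);Q=toworld(C,c[j],.06)[0];print('cap',s[j],Q)
# dispenser silhouette fit: convex hulls of housing and magazine
m=(g|(l==j)).astype(np.uint8)
def sil(v):
    a=v[2];x=np.array([np.cos(a),np.sin(a)]);y=np.array([-x[1],x[0]]);o=np.array(v[:2]);M=np.zeros((420,560),np.uint8)
    for x0,x1,w,H in[(-79,-17,20,32),(-16.5,16.5,16.5,45)]:
        p=[np.r_[o+(X*x+Y*y)/1e3,Z/1e3] for X in(x0,x1) for Y in(-w,w) for Z in(0,H)]
        cv2.fillConvexPoly(M,cv2.convexHull((topix(C,p)*16).round().astype(np.int32)),1,shift=4)
    return M
f=lambda v:float((sil(v)!=m).sum())
r=min((minimize(f,[Q[0]+.047*np.cos(a),Q[1]+.047*np.sin(a),a],method='Nelder-Mead',options=dict(initial_simplex=np.array([Q[0]+.047*np.cos(a),Q[1]+.047*np.sin(a),a])+np.array([[0,0,0],[.004,0,0],[0,.004,0],[0,0,.1]]))) for a in(-.3,-.15,0)),key=lambda r:r.fun)
v=r.x;x=np.array([np.cos(v[2]),np.sin(v[2])]);E=v[:2]+.041*x
print('disp',v,r.fun,m.sum(),'plunger by fit',v[:2]-.047*x,'exit',E,'pad-exit',P[:2]-E)
vis=im.copy()
cs,_=cv2.findContours(sil(v),0,1);cv2.drawContours(vis,cs,-1,(255,0,0),1);cs,_=cv2.findContours(m,0,1);cv2.drawContours(vis,cs,-1,(0,0,255),1)
for p in[[*E,0],P,[*(v[:2]-.047*x),.06]]:
    cv2.circle(vis,tuple(topix(C,p)[0].round().astype(int)),2,(0,255,0),-1)
cv2.imwrite('pics/w1o.png',cv2.resize(vis[90:270,190:400],None,fx=3,fy=3,interpolation=0)[:,:,::-1])
M=R.from_rotvec(o['eef_rot']).as_matrix();print(M.round(3));print('to cap (tool mm)',M.T@(Q-o['eef_pos'])*1e3)
E
python3 d.py
```

```text
2.8333 [0.50763014 0.02903884 0.24667696] 0.005654671858613979
pad [292 219  35  33 898] [ 0.54495817 -0.05976416  0.        ] dia [np.float64(0.04511193081538354)]
cap [234 142  26  28  86] [0.47495556 0.04695327 0.06      ]
disp [ 0.51869726  0.04194186 -0.16186738] 315.0 3033 plunger by fit [0.47231164 0.04951645] exit [0.55916131 0.03533424] pad-exit [-0.01420314 -0.0950984 ]
[[-0.007  1.    -0.001]
 [ 1.     0.007  0.001]
 [ 0.001 -0.001 -1.   ]]
to cap (tool mm) [ 18.00524301 -32.44365373 186.7084988 ]
```

View pics/w1o.png

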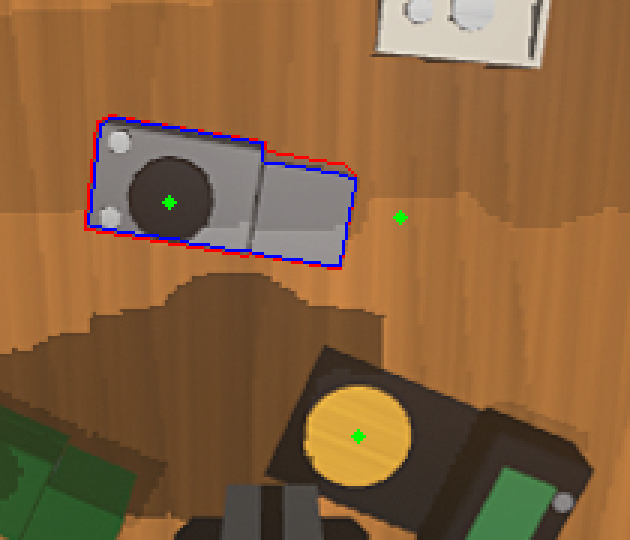

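The overlay fits. In the crop the cap dot is at (169,202), the exit dot at (400,217) on bare bench, and the pad centre at (358,436). Now I go to just above the plunger.

```bash
python3 -m creep '[[[21,-35.5,40,0,0,7,0],[21,-35.5,80,0,0,9.5,0],[21,-35.5,120,0,0,9.5,0],[21,-35.5,155,0,0,9.5,0],[21,-35.5,172,0,0,9.5,0],[21,-35.5,172,0,0,9.5,0],[21,-35.5,172,0,0,9.5,0],[21,-35.5,172,0,0,9.5,0]]]'
python3 m.py w2
```

```text
t: 3.5
eef_pos: [0.4742, 0.0488, 0.0764]
eef_rot: [2.393, 2.034, 0.004]
force: [0.3, 0.0, 0.5]
width: 0.0002
grip_force: 0.0
3.55 [0.47484009 0.04879198 0.07688894] [[ 0.161  0.987  0.004]
 [ 0.987 -0.161  0.002]
 [ 0.002  0.004 -1.   ]] [0.60697856 0.01770918 0.26905535]
dispenser 0.81 [154. 349. 276. 372.] [ 0.4044 -0.0615  0.02  ]
dispenser 0.61 [227. 181. 382. 259.] [0.4903 0.0429 0.02  ]
plunger 0.67 [252. 210. 303. 256.] [0.4724 0.0477 0.05  ]
plunger 0.4 [226. 179. 382. 256.] [0.4897 0.055  0.05  ]
plunger_top 0.72 [251. 209. 305. 252.] [0.4736 0.053  0.06  ]
tester 0.82 [352. 279. 520. 367.] [ 0.5862 -0.0717  0.    ]
dish 0.96 [372.  13. 477. 121.] [0.5848 0.1293 0.    ]
dish 0.71 [252. 208. 303. 256.] [ 0.469   0.0301 -0.    ]
```

View pics/w2.png

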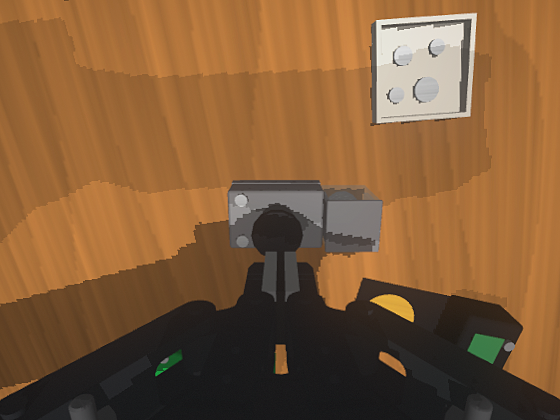

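The closed fingers at (282,250) are right over the cap at (277,230), well aligned with the dispenser. Now I press.

```bash
python3 -m creep '[[[0,0,14,0,0,0,0],[0,0,18,0,0,0,0],[0,0,22,0,0,0,0],[0,0,26,0,0,0,0],[0,0,30,0,0,0,0],[0,0,33,0,0,0,0],[0,0,36,0,0,0,0],[0,0,37,0,0,0,0]]]'
```

```text
t: 4.52
eef_pos: [0.4724, 0.0477, 0.0374]
eef_rot: [-2.395, -2.033, 0.001]
force: [0.4, 0.1, -0.0]
width: 0.0002
grip_force: 0.0
```

```bash
python3 m.py w3; python3 -c "
from h import *
o=telemetry.get_obs();print(o['eef_pos'],o['force'],o['t'])"
```

```text
4.5667 [0.47237587 0.0477101  0.03746939] [[ 0.162  0.987 -0.001]
 [ 0.987 -0.162 -0.   ]
 [-0.    -0.001 -1.   ]] [ 0.41995292 -0.50838397  1.57260305]
dispenser 0.83 [218. 195. 410. 282.] [0.4913 0.0432 0.02  ]
dispenser 0.73 [156. 358. 176. 372.] [ 0.3835 -0.0296  0.02  ]
plunger 0.77 [247. 230. 312. 266.] [0.4729 0.0537 0.05  ]
plunger_top 0.85 [247. 232. 311. 266.] [0.4734 0.0577 0.06  ]
tester 0.96 [377. 306. 557. 395.] [ 0.5896 -0.0695  0.    ]
dish 0.62 [392.   0. 522. 124.] [0.5854 0.1264 0.    ]
[0.47284155 0.04788417 0.03805948] [ 0.58931125 -0.29640993  0.07028407] 4.8667
```

View pics/w3.png

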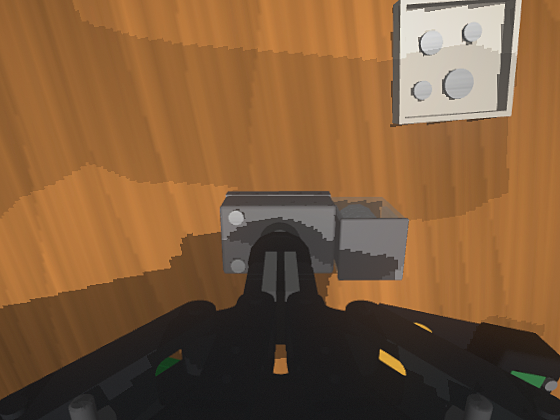

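No cell has come out yet (nothing right of the lid at (400,250)), and the force is about zero. I'll check the cap height against projections.

```bash
python3 - <<'E'
from h import *
im,C=snap('wrist');o=telemetry.get_obs();print(o['eef_pos'],o['force'],o['joint_torque'])
a=np.linspace(0,2*np.pi,40);vis=im.copy()
for z,col in((.06,(255,0,0)),(.039,(0,255,0))):
    p=topix(C,np.c_[.4723+.015*np.cos(a),.0495+.015*np.sin(a),0*a+z]);print(z,p.min(0),p.max(0))
    cv2.polylines(vis,[p.round().astype(np.int32)],True,col)
M=R.from_rotvec(o['eef_rot']).as_matrix()
print('tcp',topix(C,o['eef_pos']))
v=np.array([.5187,.0419]);x=np.array([np.cos(-.162),np.sin(-.162)]);E=v+.041*x
p=topix(C,np.c_[E[0]+.01225*np.cos(a),E[1]+.01225*np.sin(a),0*a+.0077]);cv2.polylines(vis,[p.round().astype(np.int32)],True,(255,255,0))
cv2.imwrite('pics/w3o.png',cv2.resize(vis[170:330,190:440],None,fx=3,fy=3,interpolation=0)[:,:,::-1])
E
```

```text
[0.47285284 0.04785357 0.0380699 ] [-0.01381719 -0.85197981 -0.41426882] [ 5.58154556e-03 -2.85462838e+01  4.37103063e+00 -1.72327834e+01
  7.72305852e-03  7.32114713e-04 -1.03600269e-04]
0.06 [246.34918451 234.77483013] [311.01507248 293.48915244]
0.039 [250.1003632  219.70238128] [307.52945935 272.75696587]
tcp [[280.35704036 248.87029861]]
```

View pics/w3o.png

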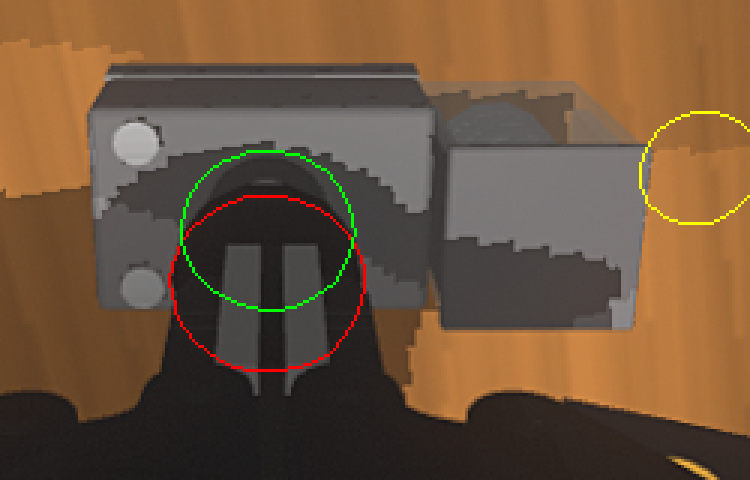

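```bash
python3 - <<'E'
from h import *
im,C=snap('scene');a=cv2.resize(im[170:250,255:335],None,fx=6,fy=6,interpolation=2)
b0=cv2.imread('pics/s0.png')[170:250,255:335];b0=cv2.resize(b0,None,fx=3.8,fy=3.8,interpolation=2)
o=np.zeros((480,790,3),np.uint8);o[:,:480]=a[:,:,::-1];o[:304,484:788]=b0
cv2.imwrite('pics/s3.png',o)
for z in(.06,.039,.032):print(z,topix(C,[.4723,.0495,z]),topix(C,[.559,.0353,0]))
E
```

```text
0.06 [[289.52618798 198.75980876]] [[289.21788304 245.80192563]]
0.039 [[289.31413327 206.95949037]] [[289.21788304 245.80192563]]
0.032 [[289.24427445 209.65670595]] [[289.21788304 245.80192563]]
```

View pics/s3.png

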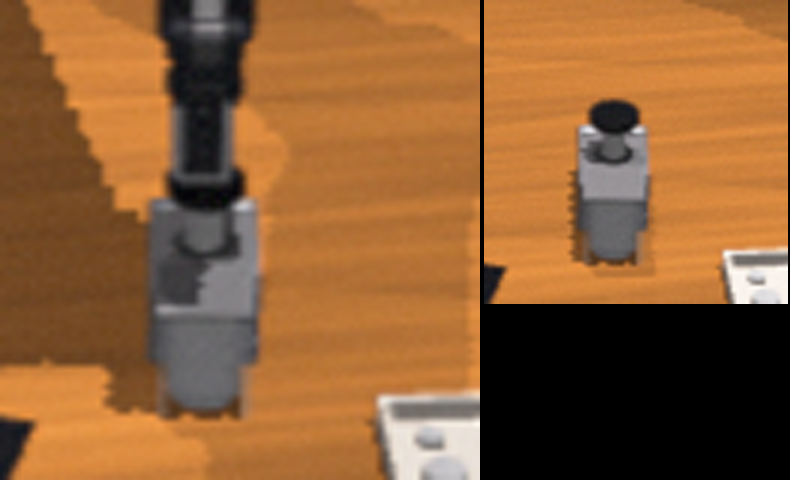

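The scene crop shows the fingertips at (205,180) only just at the still-raised cap, and no cell out. So the reported z seems off. I'll solve the camera pose from the dispenser's known corners in w3.

```bash
python3 - <<'E'
from h import *
K,d,T=cam('wrist')
# crop px (w3o) of housing-top and lid corners; model frame dispenser (mm)
cr=np.array([[90,109],[433,109],[98,308],[448,147],[650,147],[633,327],[443,327]],float)/3+[190,170]
mo=np.array([[-79,20,32],[-17,20,32],[-79,-20,32],[-16.5,16.5,45],[16.5,16.5,45],[16.5,-16.5,45],[-16.5,-16.5,45]],float)/1e3
ok,r,t=cv2.solvePnP(mo,cr,K,d);Rm=cv2.Rodrigues(r)[0]
e=np.linalg.norm(cv2.projectPoints(mo,r,t,K,d)[0].reshape(-1,2)-cr,axis=1);print('err',e.round(1))
pos=-Rm.T@t.ravel();print('cam in disp by PnP',pos.round(4))
a=-.162;x=np.array([np.cos(a),np.sin(a),0]);y=np.array([-x[1],x[0],0]);c=T[:3,3]-[.5187,.0419,0];print('cam in disp by state',(c@x).round(4),(c@y).round(4),c[2].round(4))
Rc=Rm@np.c_[x,y,[0,0,1]].T; Rt=(T[:3,:3]@np.diag([1,-1,-1])).T
print('rot diff deg (cam)',np.degrees(R.from_matrix(Rc@Rt.T).as_rotvec()))
# rotation fixed, position only
from scipy.optimize import least_squares
X=np.array([.5187,.0419,0])+mo[:,:1]*x+mo[:,1:2]*y+mo[:,2:]*[0,0,1]
def f(p):
    T2=T.copy();T2[:3,3]+=p;return (topix((K,d,T2),X)-cr).ravel()
s=least_squares(f,np.zeros(3));print('offset world, rot fixed',s.x,np.abs(s.fun).max(), 'resid at zero',f(np.zeros(3)).reshape(-1,2).round(1).tolist())
for i in range(3):
    o=telemetry.get_obs();print(o['eef_pos'],o['qpos'])
E
```

```text
err [0.8 1.4 1.3 0.2 0.5 0.5 0.5]
cam in disp by PnP [-0.0404  0.0687  0.2085]
cam in disp by state -0.0463 0.0716 0.2047
rot diff deg (cam) [-1.08756602  1.87076536 -0.02544993]
offset world, rot fixed [-0.00020656  0.00030944  0.00231795] 1.399731417750104 resid at zero [[-2.1, 0.1], [1.6, -0.1], [-0.9, 2.4], [1.5, 1.6], [0.8, 1.4], [-0.3, 1.3], [-0.0, 1.7]]
[0.47280713 0.04787823 0.03803682] [-0.68561649  0.33326961  0.56051454  2.15849295 -0.26847553  0.71553781
 -0.10853224]
[0.47280713 0.04787823 0.03803682] [-0.68561649  0.33326961  0.56051454  2.15849295 -0.26847553  0.71553781
 -0.10853224]
[0.47280713 0.04787823 0.03803682] [-0.68561649  0.33326961  0.56051454  2.15849295 -0.26847553  0.71553781
 -0.10853224]
```

The camera pose is right to about 2 mm, but in both views the fingertips seem to end roughly 20 mm short of the reported TCP. They are just touching the cap now. I'll press on, watching the force.

```bash
python3 -m creep '[[[0,0,3,0,0,0,0],[0,0,6,0,0,0,0],[0,0,8,0,0,0,0],[0,0,8,0,0,0,0]]]'
```

```text
t: 5.3
eef_pos: [0.4733, 0.0479, 0.0299]
eef_rot: [2.395, 2.033, 0.001]
force: [-0.2, -0.6, 2.7]
width: -0.0001
grip_force: 1.3
```

```bash
python3 -m creep '[[[0,0,4,0,0,0,0],[0,0,7,0,0,0,0],[0,0,9,0,0,0,0],[0,0,9,0,0,0,0]]]'; python3 -m creep '[[[0,0,2,0,0,0,0],[0,0,4,0,0,0,0],[0,0,4,0,0,0,0]]]'
```

```text
t: 5.63
eef_pos: [0.4733, 0.0479, 0.0209]
eef_rot: [2.395, 2.033, 0.001]
force: [-0.8, 1.2, 4.4]
width: -0.0002
grip_force: 2.1
t: 5.88
eef_pos: [0.4733, 0.048, 0.0171]
eef_rot: [2.395, 2.033, 0.001]
force: [-1.0, 0.2, 4.8]
width: -0.0002
grip_force: 2.5
```

```bash
python3 -m creep '[[[0,0,1,0,0,0,0],[0,0,2,0,0,0,0],[0,0,2,0,0,0,0]]]'; python3 -m creep '[[[0,0,1,0,0,0,0],[0,0,1.5,0,0,0,0],[0,0,1.5,0,0,0,0]]]'
```

```text
t: 6.13
eef_pos: [0.4733, 0.0479, 0.0152]
eef_rot: [2.395, 2.033, 0.001]
force: [0.6, 0.7, 5.5]
width: 0.0
grip_force: 2.6
t: 6.38
eef_pos: [0.4733, 0.048, 0.0145]
eef_rot: [-2.395, -2.032, -0.001]
force: [-2.6, 0.3, 12.6]
width: 0.0001
grip_force: 6.3
```

The end stop is felt at 12.6 N, after about 22 mm of travel. I release and look.

```bash
python3 -m creep '[[[0,0,-15,0,0,0,0],[0,0,-40,0,0,0,0],[0,0,-80,0,0,0,0],[-10,20,-120,0,0,0,0],[-20,50,-150,0,0,0,0],[-20,50,-150,0,0,0,0],[-20,50,-150,0,0,0,0],[-20,50,-150,0,0,0,0]]]'
python3 m.py w4; python3 - <<'E'
import cv2;im=cv2.imread('pics/w4.png');cv2.imwrite('pics/w4c.png',cv2.resize(im[60:320,150:440],None,fx=2.2,fy=2.2))
E
```

```text
t: 7.05
eef_pos: [0.5175, 0.02, 0.1624]
eef_rot: [-2.394, -2.032, 0.003]
force: [0.0, 1.5, -0.6]
width: 0.0003
grip_force: 0.0
7.1 [0.51624938 0.02032973 0.16133305] [[ 0.162  0.987 -0.005]
 [ 0.987 -0.162 -0.   ]
 [-0.001 -0.005 -1.   ]] [-0.28626097 -0.20704202  0.03967539]
dispenser 0.74 [188. 140. 300. 190.] [0.4877 0.0451 0.02  ]
dispenser 0.69 [129. 254. 233. 320.] [ 0.401  -0.0671  0.02  ]
dispenser 0.58 [200. 154. 238. 187.] [0.4647 0.0439 0.02  ]
plunger 0.94 [199. 154. 240. 188.] [0.4712 0.0481 0.05  ]
plunger 0.93 [136. 289. 170. 321.] [ 0.3825 -0.0657  0.05  ]
plunger_top 0.96 [199. 152. 239. 186.] [0.4733 0.0513 0.06  ]
plunger_top 0.91 [137. 289. 167. 323.] [ 0.3863 -0.0608  0.06  ]
cell0 0.78 [311. 146. 334. 170.] [0.5605 0.0371 0.004 ]
tester 0.73 [286. 220. 416. 312.] [ 0.5763 -0.0822  0.    ]
```

View pics/w4c.png

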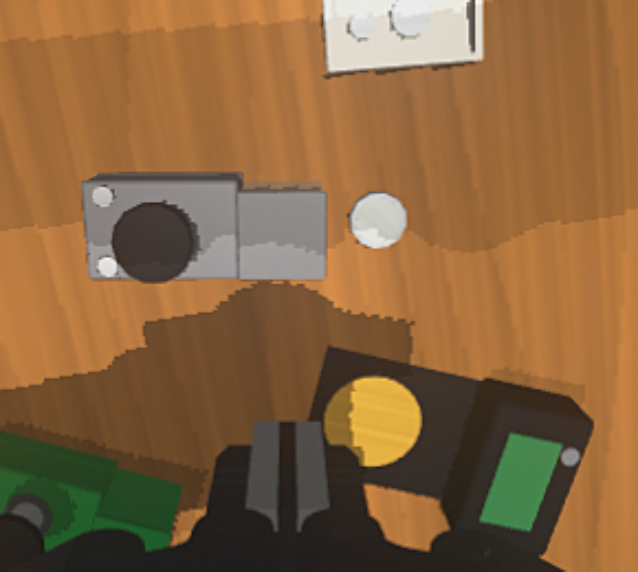

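The last view shows exactly one cell out at crop (378,220), at world (0.5605, 0.037), with the plunger back up. The push to the pad is 98 mm along tool −x.

To keep the wide finger links clear of the dispenser, I'll turn the tool 90° and straddle the cell with the fingers open, so one pad pushes it.

```bash
python3 -m creep '[[[23,40,0,0,0,45,50],[23,40,0,0,0,45,50],[23,40,0,0,0,45,50],[23,40,0,0,0,45,50],[23,40,0,0,0,45,50],[23,40,0,0,0,45,50],[23,40,0,0,0,45,50],[23,40,0,0,0,45,50]]]'
python3 -m creep '[[[0,0,30,0,0,45,50],[0,0,60,0,0,45,50],[0,0,80,0,0,45,50],[0,0,80,0,0,45,50],[0,0,80,0,0,45,50],[0,0,80,0,0,45,50],[0,0,80,0,0,45,50],[0,0,80,0,0,45,50]]]'
cat > p.py <<'E'
from h import *
import sys
im,C=snap('wrist',sys.argv[1]);o=telemetry.get_obs();M=R.from_rotvec(o['eef_rot']).as_matrix();p=o['eef_pos']
print(o['t'],p.round(4),M.round(3).tolist(),'vel',np.linalg.norm(o['joint_vel']).round(3),'w',o['width'],'F',o['force'].round(1))
P=np.array([.545,-.0598,0])
h=cv2.cvtColor(im,cv2.COLOR_RGB2HSV).astype(int)
pad=((abs(h[...,0]-23)<6)&(h[...,1]>150)&(h[...,2]>190)).astype(np.uint8)
n,l,s,c=cv2.connectedComponentsWithStats(pad)
for k in range(1,n):
    if s[k,4]>150: print('yellow',s[k],toworld(C,c[k],0)[0].round(4))
for t,z in(('cell0',.004),('tester',0),('dispenser',.02),('plunger_top',.06)):
  for b in viewer.boxes_of('wrist',t)[:3]:
    x=b['box'];q=toworld(C,[(x[0]+x[2])/2,(x[1]+x[3])/2],z)[0];print(t,round(b['conf'],2),np.round(x),q.round(4),'in tool mm',(M.T@(q-p)*1e3).round(1))
print('pad in tool mm',(M.T@(P-p)*1e3).round(1),'tip bench row',topix(C,p-M[:,2]*-.0)[0].round())
E
python3 p.py w5
```

```text
t: 8.07
eef_pos: [0.5615, 0.0364, 0.1628]
eef_rot: [2.991, 0.962, -0.002]
force: [-0.8, 0.5, -0.1]
width: 0.0503
grip_force: 0.0
t: 8.73
eef_pos: [0.5616, 0.0364, 0.0828]
eef_rot: [3.131, -0.254, -0.001]
force: [-0.5, 0.3, -0.5]
width: 0.0501
grip_force: 0.0
8.7833 [0.5617 0.0364 0.083 ] [[0.987, -0.16, -0.001], [-0.16, -0.987, -0.0], [-0.001, 0.001, -1.0]] vel 0.015 w 0.049969110314792634 F [ 0.1 -0.7 -0.6]
yellow [420 178  20  53 579] [ 0.5437 -0.0755  0.    ]
cell0 0.61 [267. 191. 298. 223.] [0.5602 0.0352 0.004 ] in tool mm [-1.2  1.4 79. ]
tester 0.85 [355.  74. 521. 250.] [ 0.5746 -0.083  -0.    ] in tool mm [ 31.9 115.7  83. ]
tester 0.31 [260. 326. 307. 376.] [ 0.4296  0.0551 -0.    ] in tool mm [-133.3    2.6   83.1]
dispenser 0.85 [254. 239. 311. 375.] [0.4863 0.0472 0.02  ] in tool mm [-76.1   1.3  63.1]
dispenser 0.78 [  0. 231.  72. 364.] [0.524  0.2337 0.02  ] in tool mm [ -68.7 -188.8   63. ]
dispenser 0.73 [402. 364. 470. 419.] [ 0.3828 -0.0678  0.02  ] in tool mm [-159.9  131.4   63.2]
plunger_top 0.78 [  1. 318.  21. 364.] [0.5141 0.2273 0.06  ] in tool mm [ -77.5 -180.9   23. ]
plunger_top 0.76 [258. 325. 305. 374.] [0.4799 0.049  0.06  ] in tool mm [-82.8   0.6  23.1]
plunger_top 0.68 [431. 399. 448. 419.] [ 0.4099 -0.054   0.06  ] in tool mm [-135.4  113.4   23.2]
pad in tool mm [-1.  97.5 83.1] tip bench row [281. 248.]
```

The cell is at tool (−1.2, 1.4) mm and the pad at (−1, 97.5) mm, so a pure tool‑y push will do. I'll tilt 10° away from the dispenser so the gripper body clears the lid, then go down.

```bash
python3 -m creep '[[[-2,0,10,0,-5,0,44],[-5,0,30,0,-10,0,44],[-5,0,50,0,-10,0,44],[-5,0,70,0,-10,0,44],[-5,0,80,0,-10,0,44],[-5,0,80,0,-10,0,44],[-5,0,80,0,-10,0,44],[-5,0,80,0,-10,0,44]]]'; python3 p.py w6
```

```text
t: 9.65
eef_pos: [0.5578, 0.0369, 0.0045]
eef_rot: [-3.105, 0.254, 0.269]
force: [-0.1, -0.1, 0.2]
width: 0.0441
grip_force: 0.0
9.7 [0.5581 0.037  0.0048] [[0.972, -0.162, -0.169], [-0.16, -0.987, 0.029], [-0.171, -0.001, -0.985]] vel 0.007 w 0.04423531998413841 F [-0.  -0.6 -0.3]
yellow [ 424  202   82   72 4101] [ 0.5446 -0.0626  0.    ]
cell0 0.81 [263. 223. 306. 269.] [0.5589 0.0348 0.004 ] in tool mm [1.3 2.  0.6]
cell0 0.56 [273. 290. 292. 286.] [0.5312 0.0404 0.004 ] in tool mm [-26.6   1.    5.4]
tester 0.86 [385.  54. 559. 293.] [ 0.5827 -0.062   0.    ] in tool mm [40.5 93.6 -2.3]
tester 0.18 [260. 223. 306. 267.] [0.5568 0.0358 0.    ] in tool mm [-0.3  1.4  4.9]
dispenser 0.94 [245. 279. 322. 378.] [0.5169 0.0419 0.02  ] in tool mm [-43.4   1.7  -7.9]
dispenser 0.84 [  0. 343.  23. 388.] [0.5113 0.2074 0.02  ] in tool mm [ -75.3 -160.6   -2.2]
dispenser 0.58 [424. 374. 467. 416.] [ 0.4432 -0.0485  0.02  ] in tool mm [-100.7  103.     2. ]
pad in tool mm [ 3.5 97.6  4.2] tip bench row [281. 248.]
```

```bash
python3 -m creep '[[[1,0,6,0,0,0,44],[2,0,12,0,0,0,44],[3,0,17,0,0,0,44],[3,0,17,0,0,0,44]]]'; python3 -m creep '[[[0.3,0,2,0,0,0,44],[0.7,0,4,0,0,0,44],[0.7,0,4,0,0,0,44]]]'
```

```text
t: 10.23
eef_pos: [0.5556, 0.0371, -0.0154]
eef_rot: [-3.105, 0.253, 0.276]
force: [-0.5, -0.3, -0.7]
width: 0.044
grip_force: 0.0
t: 10.48
eef_pos: [0.5568, 0.0369, -0.0184]
eef_rot: [-3.105, 0.254, 0.273]
force: [-1.0, 0.4, 0.0]
width: 0.0443
grip_force: 0.0
```

```bash
python3 -m creep '[[[0.3,0,2,0,0,0,44],[0.5,0,3,0,0,0,44],[0.5,0,3,0,0,0,44]]]'; python3 -m creep '[[[0.2,0,1.5,0,0,0,44],[0.4,0,2.5,0,0,0,44],[0.4,0,2.5,0,0,0,44]]]'
```

```text
t: 10.73
eef_pos: [0.5569, 0.037, -0.0212]
eef_rot: [-3.105, 0.254, 0.272]
force: [-0.5, 0.4, 1.0]
width: 0.0439
grip_force: 0.0
t: 10.98
eef_pos: [0.5568, 0.037, -0.0237]
eef_rot: [-3.105, 0.254, 0.272]
force: [0.2, 0.4, 0.1]
width: 0.044
grip_force: 0.0
```

```bash
python3 -m creep '[[[0.2,0,1,0,0,0,44],[0.3,0,2,0,0,0,44],[0.3,0,2,0,0,0,44]]]'; python3 -m creep '[[[0.1,0,1,0,0,0,44],[0.3,0,1.5,0,0,0,44],[0.3,0,1.5,0,0,0,44]]]'
```

```text
t: 11.23
eef_pos: [0.5571, 0.037, -0.0247]
eef_rot: [-3.104, 0.254, 0.272]
force: [-1.0, 1.6, 4.7]
width: 0.044
grip_force: 2.4
t: 11.48
eef_pos: [0.5571, 0.037, -0.0249]
eef_rot: [-3.103, 0.254, 0.273]
force: [-3.2, 0.4, 12.4]
width: 0.044
grip_force: 6.1
```

Bench felt at z −0.0245. I rise 2 mm above it, push the first part, then check.

```bash
python3 -m creep '[[[-0.8,0,-4.4,0,0,0,44],[-0.8,5,-4.4,0,0,0,44],[-0.8,10,-4.4,0,0,0,44],[-0.8,15,-4.4,0,0,0,44],[-0.8,21,-4.4,0,0,0,44],[-0.8,27,-4.4,0,0,0,44],[-0.8,33,-4.4,0,0,0,44],[-0.8,33,-4.4,0,0,0,44]]]'; python3 p.py w7
```

```text
t: 12.15
eef_pos: [0.5509, 0.0017, -0.0227]
eef_rot: [-3.106, 0.259, 0.272]
force: [-0.1, -0.1, -0.2]
width: 0.044
grip_force: 0.0
12.2 [ 0.5511  0.0028 -0.0226] [[0.971, -0.165, -0.172], [-0.162, -0.986, 0.028], [-0.174, 0.001, -0.985]] vel 0.029 w 0.04384403981048563 F [0.6 0.1 0.1]
yellow [408 230  39  71 200] [ 0.5462 -0.0659  0.    ]
yellow [423 248  42  56 870] [ 0.536  -0.0746  0.    ]
cell0 0.66 [229. 251. 286. 301.] [0.5554 0.0116 0.004 ] in tool mm [ -1.9  -9.3 -26.7]
tester 0.7 [348.  55. 557. 312.] [ 0.5851 -0.0752  0.    ] in tool mm [ 41.7  71.3 -30.3]
dispenser 0.67 [146. 313. 257. 416.] [0.5215 0.0441 0.02  ] in tool mm [-42.9 -35.8 -35.8]
dispenser 0.65 [421. 406. 442. 419.] [ 0.4649 -0.0634  0.02  ] in tool mm [-80.4  79.5 -29. ]
pad in tool mm [  0.3  62.8 -23. ] tip bench row [279. 248.]
```

Contact as expected: the cell is 72 mm short of the pad centre and 2 mm off sideways. I push on.

```bash
python3 -m creep '[[[0,6,0,0,0,0,44],[0.5,12,0,0,0,0,44],[0.5,18,0,0,0,0,44],[1,24,0,0,0,0,44],[1,30,0,0,0,0,44],[1,36,0,0,0,0,44],[1,42,0,0,0,0,44],[1,42,0,0,0,0,44]]]'; python3 p.py w8
```

```text
t: 13.07
eef_pos: [0.5452, -0.0396, -0.0226]
eef_rot: [-3.106, 0.258, 0.272]
force: [-0.1, -1.0, 0.6]
width: 0.0435
grip_force: 0.0
13.1167 [ 0.5454 -0.0386 -0.0227] [[0.971, -0.164, -0.171], [-0.162, -0.986, 0.028], [-0.174, 0.001, -0.985]] vel 0.026 w 0.04441230897982112 F [ 0.1  0.5 -0.6]
cell0 0.85 [233. 252. 284. 301.] [ 0.5494 -0.0301  0.004 ] in tool mm [ -2.2  -9.  -26.7]
tester 0.86 [241.  55. 529. 323.] [ 0.5815 -0.0891  0.    ] in tool mm [ 39.3  43.8 -29.9]
dispenser 0.61 [ 91. 316. 163. 420.] [0.5187 0.0385 0.02  ] in tool mm [-45.9 -71.7 -35.3]
dispenser 0.45 [408. 406. 425. 418.] [ 0.4615 -0.0969  0.02  ] in tool mm [-79.4  71.3 -29.3]
pad in tool mm [ -0.9  21.  -22.9] tip bench row [279. 248.]
```

```bash
python3 -m creep '[[[0,6,0,0,0,0,44],[0,12,0,0,0,0,44],[0,18,0,0,0,0,44],[0,24,0,0,0,0,44],[0,28,0,0,0,0,44],[0,30,0,0,0,0,44],[0,30,0,0,0,0,44],[0,21,0,0,0,0,44]]]'; python3 -m creep '[[[0,-9,0,0,0,0,44],[-3,-9,-20,0,0,0,44],[-7,-9,-40,0,0,0,44],[-14,-9,-80,0,0,0,44],[-20,-9,-115,0,0,0,44],[-20,-9,-115,0,0,0,44],[-20,-9,-115,0,0,0,44],[-20,-9,-115,0,0,0,44]]]';  python3 p.py w9; python3 - <<'E'
import cv2;im=cv2.imread('pics/w9.png');cv2.imwrite('pics/w9c.png',im)
E
```

```text
t: 13.98
eef_pos: [0.5418, -0.0605, -0.0225]
eef_rot: [-3.106, 0.26, 0.272]
force: [0.2, -1.1, 0.1]
width: 0.0443
grip_force: 0.0
t: 14.65
eef_pos: [0.5441, -0.0471, 0.0937]
eef_rot: [-3.104, 0.25, 0.272]
force: [-0.8, -0.2, -0.6]
width: 0.044
grip_force: 0.0
14.7 [ 0.5432 -0.0473  0.0929] [[0.972, -0.16, -0.173], [-0.158, -0.987, 0.029], [-0.176, -0.001, -0.984]] vel 0.024 w 0.043964018253414075 F [-0.4 -0.9 -1.7]
cell0 0.7 [273. 166. 303. 195.] [ 0.5449 -0.0525  0.004 ] in tool mm [18.   4.9 87.1]
tester 0.9 [248.  48. 389. 222.] [ 0.5747 -0.0796  0.    ] in tool mm [52.  26.9 85.1]
dispenser 0.95 [133. 208. 208. 316.] [0.4971 0.0496 0.02  ] in tool mm [-47.3 -88.2  82.5]
dispenser 0.71 [298. 286. 343. 370.] [ 0.4056 -0.0606  0.02  ] in tool mm [-118.8   35.2   95.2]
plunger_top 0.76 [149. 290. 180. 311.] [0.4916 0.0445 0.06  ] in tool mm [-58.9 -82.4  44. ]
plunger_top 0.54 [322. 351. 338. 366.] [ 0.4146 -0.0651  0.06  ] in tool mm [-116.4   38.2   54.2]
plunger_top 0.47 [  0. 129. 101. 215.] [0.5953 0.0804 0.06  ] in tool mm [  36.2 -134.4   27. ]
pad in tool mm [20.  12.1 90.8] tip bench row [281. 249.]
```

View pics/w9c.png

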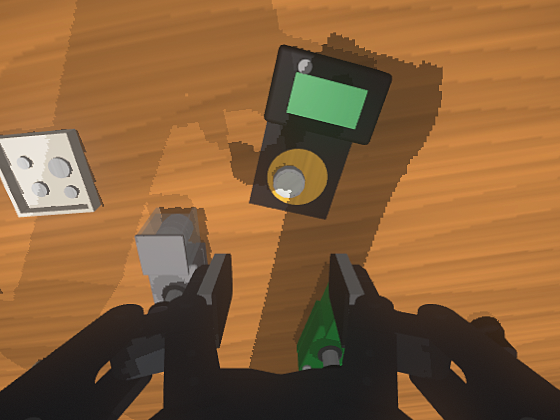

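The cell at (288,181) lies on the pad, which spans columns 267–327 and rows 149–204, but about 7 mm off centre toward tool −y. I'll quantify that, then nudge it.

```bash
cat > q.py <<'E'
from h import *
import sys
im,C=snap('wrist',sys.argv[1]);o=telemetry.get_obs();M=R.from_rotvec(o['eef_rot']).as_matrix()
h=cv2.cvtColor(im,cv2.COLOR_RGB2HSV).astype(int);reg=np.zeros((420,560),bool);reg[130:225,240:350]=1
y=((abs(h[...,0]-22)<8)&(h[...,1]>130)&reg).astype(np.uint8)
g=((h[...,1]<60)&(h[...,2]>90)&reg).astype(np.uint8)
# pad hull: restrict to yellow comps near pad centre
u=topix(C,[.545,-.0598,0])[0];yy,xx=np.mgrid[:420,:560];near=np.hypot(xx-u[0],yy-u[1])<42
n,l,s,c=cv2.connectedComponentsWithStats(y*near.astype(np.uint8));i=1+np.argmax(s[1:,4])
hull=cv2.convexHull(np.argwhere(l==i)[:,::-1].astype(np.int32));W=toworld(C,hull.reshape(-1,2),0)
(pc,pr)=cv2.minEnclosingCircle((W[:,:2]*1e3).astype(np.float32))
n,l,s,c=cv2.connectedComponentsWithStats(g*near.astype(np.uint8));j=1+np.argmax(s[1:,4])
W=toworld(C,np.argwhere(l==j)[:,::-1].astype(float),.0077);cc,cr=cv2.minEnclosingCircle((W[:,:2]*1e3).astype(np.float32))
d=np.array(pc)-cc;print(o['t'],'pad',pc,pr,'cell',cc,cr,'need world',d,'tool',M.T@np.r_[d,0])
b=viewer.boxes_of('wrist','cell0')
for k in b[:2]:
    x=k['box'];q=toworld(C,[(x[0]+x[2])/2,(x[1]+x[3])/2],.004)[0][:2]*1e3;print(k['conf'],q,'tool need',M.T@np.r_[np.array(pc)-q,0])
E
python3 q.py w10
```

```text
14.95 pad (544.631103515625, -59.626800537109375) 23.26583480834961 cell (545.3486328125, -52.93477249145508) 12.810025215148926 need world [-0.7175293  -6.69202805] tool [ 0.37287111  6.7197597  -0.06232421]
0.58 [544.73610946 -52.92469575] tool need [ 0.96945397  6.63029754 -0.16896289]
```

```bash
python3 -m creep '[[[6,0,35,0,0,0,44],[13,0,75,0,0,0,44],[18,0,103,0,0,0,44],[20,0,113,0,0,0,44],[20,0,115,0,0,0,44],[20,0,115,0,0,0,44],[20,0,115,0,0,0,44]]]';python3 -m creep '[[[0,5,0,0,0,0,44],[0,10,0,0,0,0,44],[0,14,0,0,0,0,44],[0,17,0,0,0,0,44],[0,19,0,0,0,0,44],[0,21,0,0,0,0,44],[0,21,0,0,0,0,44],[0,21,0,0,0,0,44]]]'; python3 p.py w11|egrep '^[0-9]|cell0|pad'
```

```text
t: 15.58
eef_pos: [0.5446, -0.0496, -0.0222]
eef_rot: [-3.106, 0.254, 0.27]
force: [-0.7, -0.2, -0.0]
width: 0.044
grip_force: 0.0
t: 16.25
eef_pos: [0.5403, -0.0698, -0.0228]
eef_rot: [-3.105, 0.254, 0.272]
force: [0.2, 0.3, 0.4]
width: 0.0442
grip_force: 0.0
16.3 [ 0.5403 -0.0696 -0.0228] [[0.972, -0.162, -0.172], [-0.16, -0.987, 0.028], [-0.174, -0.0, -0.985]] vel 0.004 w 0.04376835307827597 F [ 0.5 -0.3 -0.6]
cell0 0.96 [236. 255. 287. 305.] [ 0.5426 -0.0612  0.004 ] in tool mm [ -3.8  -8.7 -26.6]
cell0 0.62 [ 56. 321.  84. 324.] [0.5313 0.0382 0.004 ] in tool mm [ -30.6 -104.9  -21.8]
pad in tool mm [ -1.  -10.5 -23. ] tip bench row [280. 248.]
```

```bash
python3 -m creep '[[[0,-5,0,0,0,0,44],[0,-9,0,0,0,0,44],[0,-9,0,0,0,0,44],[-3,-9,-20,0,0,0,44],[-10,-12,-58,0,0,0,44],[-20,-30,-95,0,0,0,44],[-20,-30,-115,0,0,0,44],[-20,-30,-115,0,0,0,44]]]'; python3 -m creep '[[[0,0,0,0,0,0,44],[0,0,0,0,0,0,44],[0,0,0,0,0,0,44]]]'; python3 q.py w12; python3 - <<'E'
from h import *
im,C=snap('scene','s9');im,T=snap('top','t9')
for n,Q in(('scene',C),('top',T)):
  for t in['cell0','jar','loupe','clock','screwdriver']:
    for b in viewer.boxes_of(n,t)[:2]: print(n,t,round(b['conf'],2),np.round(b['box']))
for n in 'st':
    a=cv2.imread(f'pics/{n}0.png').astype(int);b=cv2.imread(f'pics/{n}9.png').astype(int)
    D=(abs(a-b).max(2)>60).astype(np.uint8);k,l,s,c=cv2.connectedComponentsWithStats(D)
    print(n,[tuple(x[:5]) for x in s[1:] if x[4]>15])
E
```

```text
t: 17.17
eef_pos: [0.5504, -0.0394, 0.0989]
eef_rot: [-3.105, 0.25, 0.256]
force: [1.4, 0.0, 0.2]
width: 0.044
grip_force: 0.0
t: 17.42
eef_pos: [0.5439, -0.0401, 0.0925]
eef_rot: [-3.105, 0.254, 0.277]
force: [-0.8, 0.6, 0.9]
width: 0.0443
grip_force: 0.0
17.4667 pad (544.5238037109375, -59.606651306152344) 23.309276580810547 cell (542.9017333984375, -60.68622589111328) 12.102916717529297 need world [1.62207031 1.07957458] tool [ 1.40192447 -1.32935917 -0.25299282]
0.97 [543.32509639 -61.55769462] tool need [ 0.8509775  -2.12023299 -0.15465654]
scene jar 0.81 [346. 174. 361. 194.]
scene jar 0.52 [320. 237. 352. 258.]
scene loupe 0.75 [161. 188. 177. 206.]
scene clock 0.8 [434. 215. 481. 270.]
scene clock 0.72 [280. 199. 296. 212.]
scene screwdriver 0.77 [ 96. 251. 109. 305.]
top cell0 0.34 [391. 144. 403. 192.]
top jar 0.73 [199. 257. 211. 270.]
top jar 0.34 [226. 175. 252. 202.]
top clock 0.97 [142. 152. 178. 172.]
top screwdriver 0.79 [395. 146. 400. 195.]
s [(np.int32(225), np.int32(0), np.int32(60), np.int32(42), np.int32(1456)), (np.int32(494), np.int32(0), np.int32(30), np.int
[... 1176 characters left out ...]
t32(40), np.int32(17), np.int32(268)), (np.int32(249), np.int32(370), np.int32(6), np.int32(10), np.int32(25)), (np.int32(320), np.int32(383), np.int32(10), np.int32(14), np.int32(70)), (np.int32(286), np.int32(398), np.int32(14), np.int32(12), np.int32(66)), (np.int32(102), np.int32(400), np.int32(54), np.int32(20), np.int32(313)), (np.int32(122), np.int32(402), np.int32(10), np.int32(4), np.int32(16)), (np.int32(304), np.int32(402), np.int32(19), np.int32(18), np.int32(124)), (np.int32(145), np.int32(407), np.int32(9), np.int32(4), np.int32(27)), (np.int32(140), np.int32(412), np.int32(10), np.int32(6), np.int32(40)), (np.int32(158), np.int32(419), np.int32(26), np.int32(1), np.int32(26))]
```

The cell is about 2 mm from the pad centre, and the limit is 10.7 mm. The bystanders haven't moved and the arm is clear, so I'm handing in.

```bash
python3 -c "
from rig import bot
print(bot.close_job())"
```

```text
the job is handed in; nothing more can be done
None
```

One cell was dispensed with a single full press and pushed along the bench onto the brass pad, about 2 mm from its centre; the bystanders stayed put, no second cell came out, and the job was handed in at about 18 s on the robot's clock.

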